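# Fetch the hemmed-in specimen pot for weighing

### The job

Clear the three reagent bottles off the round tray and stand them all on the black mat; then take the yellow-lidded specimen pot from between them and set it in the middle of the balance pan; and only then put every bottle back, upright, in the middle of the coaster of its own colour. Set everything down without dropping it or tipping it over, and do not disturb the glass beaker.

Things in the scene. Friction and masses are not known exactly. Their poses are not given: they have to be found in the camera images.
- bottle_red_center (a point): Reagent bottle with red screw cap and red band near its foot: white, round, upright, 115 mm tall. Straight body 40 mm across from its foot to 84 mm up, then a shoulder and a 29 mm wide cap. About 130 g. The point is its centre, half-way up (57.5 mm above its foot); z along the bottle, upward. At the start it stands on the red coaster.
- bottle_blue_center (a point): Reagent bottle with blue screw cap and blue band near its foot: white, round, upright, 115 mm tall. Straight body 40 mm across from its foot to 84 mm up, then a shoulder and a 29 mm wide cap. About 130 g. The point is its centre, half-way up (57.5 mm above its foot); z along the bottle, upward. At the start it stands on the blue coaster.
- bottle_green_center (a point): Reagent bottle with green screw cap and green band near its foot: white, round, upright, 115 mm tall. Straight body 40 mm across from its foot to 84 mm up, then a shoulder and a 29 mm wide cap. About 130 g. The point is its centre, half-way up (57.5 mm above its foot); z along the bottle, upward. At the start it stands on the green coaster.
- pot_center (a point): Specimen pot: low, round, closed, white with a yellow lid, 48 mm across and 32 mm tall, about 70 g. The point is its centre, half-way up (16 mm above its foot); z up. At the start it stands on a round steel tray in the middle between the three bottles, whose centres are 56 mm from its own, so that they leave no room for a gripper beside it.
- coaster_red_top (a point): Red coaster fixed on the round steel tray: flat disc, 60 mm across, top 3 mm above the tray's floor and 7 mm above the table (the tray's floor is 4 mm above the table; its rim, 98 mm from the middle, rises to 9 mm). The point is the centre of its top face. The three coasters lie 97 mm apart, centre to centre.
- coaster_blue_top (a point): Blue coaster fixed on the round steel tray: flat disc, 60 mm across, top 3 mm above the tray's floor and 7 mm above the table (the tray's floor is 4 mm above the table; its rim, 98 mm from the middle, rises to 9 mm). The point is the centre of its top face. The three coasters lie 97 mm apart, centre to centre.
- coaster_green_top (a point): Green coaster fixed on the round steel tray: flat disc, 60 mm across, top 3 mm above the tray's floor and 7 mm above the table (the tray's floor is 4 mm above the table; its rim, 98 mm from the middle, rises to 9 mm). The point is the centre of its top face. The three coasters lie 97 mm apart, centre to centre.
- mat_top (a point): Black rubber mat fixed on the table, to one side of the tray: 240 mm along its x, 130 mm along its y, 4 mm thick. The point is the centre of its top face; its x axis runs along the long side.
- pan (a point): Round steel pan of the grey laboratory balance (fixed, 200 x 150 mm, to the other side of the tray): 104 mm across, flat, 52 mm above the table, rigid. The point is the centre of its top face. The balance's x axis points from its display to the pan; the housing's top is 10 mm below the pan's.
- beaker: Empty glass beaker, a bystander, beyond the tray: 68 mm across, 85 mm tall, stands loose on the table. Origin at the centre of its underside.

How it is judged:
By the outcome, as a careful person would: the job done as asked, in the order asked, and still so for the second after the job is handed in, with the robot touching nothing.
It also fails if it takes over 141 s, if anything falls off the work surface, if the arm or the gripper's body presses on something with over 40 N, if the wrist force passes 120 N, or if a joint passes its speed limit or range.

### The arm

A 6-joint arm with a two-finger parallel gripper is mounted at the origin on the work surface. World frame = base frame: x ahead of the robot, y to its left, z up, the work surface at z = 0. Lengths are in m, angles in rad, forces in N, time in s.
With the tool pointing down it reaches from about 0.275 to 0.725 m from the base axis. Payload 5.6 kg.
Tool frame: the origin (TCP) lies on the front face of the gripper's body, between the roots of the fingers; the fingertips stand nose_length ahead of it and the grasp point (between the pads) lies 54 mm ahead of it (nose_length is the distance from the TCP to the fingertips, in m); z points along the fingers, y is the line along which they close (so a half turn about z gives the same grasp; the last joint's range is limited). The gripper opens to 85 mm and grips with 20 to 120 N. Pads are 22 mm wide; open, the fingers measure 114 mm over their backs; the gripper's body (76 mm by 85 mm) begins 54 mm behind the grasp point. The pads swing forward as they close: fully open they stand 13 mm farther back than shut.
Start: joints at [-0.831, 0.255, 0.108, 0, -1.424, -0.285], TCP at [0.242, -0.494, 0.304] pointing down, gripper open.
Joint ranges: [-2.95, 2.95], [-1.21, 1.97], [-1.09, 1.5], [-2.87, 1.71], [-2.94, -0.07], [-3.05, 3.05]. Speed limits (rad/s): [2.57, 2.57, 3.14, 3.14, 3.14, 3.14].

### API

Orientations are given as a unit quaternion [w, x, y, z].
In Python, from cell import * gives the robot as it stands.
- The arm moves only by the tool play_rows, never from a script. Its argument "plan" is a list that holds one entry, the list of rows, each a list of 7 numbers: the opening, from 0 (shut) to 1 (fully open), then the shift along the tool's x, y, z in units of 25 mm (1.0 is 25 mm), then the turn, a rotation vector about the tool's x, y, z in units of 10 degrees (1.0 is 10 degrees). A call has 1 to 8 rows; each row is the pose to reach, as a shift and turn from the pose commanded when the call began, along the tool's axes at that moment; what a row does not reach only later rows make up. A row lasts 1/8 s, in which the tool goes at most 62.5 mm and 10.7 degrees, less where a joint would pass 70% of its speed; a pose out of reach is approached as far as the arm can. A call with a gripper value outside its range is refused whole. The fingers move at their own pace and stop on an object; "squeeze" is the grip in N (left out, the last holds). Time passes only in rows, so rows that repeat a pose let the fingers close. It gives the time, the measured TCP pose, the force, the opening and the grip force at its end, in the units of the state.
- read_state(): the state, without advancing time (a new reading comes with each control period).
- read_camera(name): name is "scene" or "top" or "wrist"; returns a dict with "img" (400x640x3 uint8, red, green, blue), "range_z" (400x640 float32, m along the optical axis (not along the pixel's ray), 0 where there is no reading), "mtx" (3x3 intrinsics, pixels), "D" ([k1, k2, p1, p2, k3] as OpenCV has them; the pictures are not rectified), "R" (3x3) and "t" (3): a world point X has camera coordinates R X + t. Camera axes: x right, y down, z forward; pixel columns grow to the right and rows downward; lengths in m; the calibration is good to about 2 mm. A picture is of the moment at which its call begins.
- finish_job(): hands the job in; it is judged then, once.
Trained networks look in the newest picture that a camera, given by its name, has taken for a name from the list of things; names that differ only in an ending like _2 or _b are one class to them, and where a whole thing is asked for, a point or a joint stands for the part that bears it (a point fixed in the world has none). Each returns a list of dicts, best first, with "conf" (0 to 1); they miss things now and then, are a little off and sometimes report something else, mostly with a low value. They report only what shows in the picture. A call takes as long as a camera call.
- outline_of(camera, thing): "region" (400x640 bool, what is visible of it) and "rect" ([left, top, right, bottom] in pixels, round what is visible of it).
- tip_of(camera, thing): "point" ([row, column] in pixels: a listed point, or the origin of a listed thing).
The state is a dict: "t": time; "qpos": joint angles; "joint_vel": joint speeds; "joint_efforts": joint torques, N m; "position": TCP position; "eef_rot": TCP orientation; "contact_force": force on the tool from outside, world axes, zero at the start; "wrist_torque": the same for the moment, N m; "opening": finger opening in m; "finger_force": force on a finger pad.
Only numpy, scipy, OpenCV 4.12 (cv2) and the standard library are available. Lean on these libraries where they do the work, as an engineer would, in place of code of your own. Each camera call takes 0.05 s, during which the arm holds its last target. There are 200 camera calls.

## Working session

There is one attempt and no reset: what is moved stays moved. The work goes in short steps, Python scripts to look and compute and a tool call to move; the robot and the scene stay as the last step left them, time stands still between calls to the robot, and variables do not carry over. Pictures are saved under pics/ and viewed, at most 14 in all, crops included, and the job is handed in when it is done.

Besides the shell and the picture viewer there is one more tool, called after "Request:" by a JSON object that holds its "op" and its "data". play_rows: Moves the arm, as the interface text tells. Its arguments: {"type":"object","properties":{"plan":{"type":"array","items":{"type":"array","items":{"type":"array","items":{"type":"number"}}}},"squeeze":{"type":"number"}},"required":["plan"]}

```bash
ls; mkdir -p pics
python3 - <<'E'
from cell import *
import cv2, numpy as np
s=read_state(); print(s)
ims=[]
for n in ["scene","top","wrist"]:
    c=read_camera(n); cv2.imwrite(f"pics/{n}0.png",c["img"][:,:,::-1]); print(n,c["mtx"].tolist(),c["D"],c["R"].tolist(),c["t"])
E
cat > h.py <<'E'
from cell import *
import cv2, numpy as np
def ray(c,p):  # p=[row,col] -> world origin, dir
    u=cv2.undistortPoints(np.array([[[p[1],p[0]]]],float),np.array(c["mtx"]),np.array(c["D"],float))[0,0]
    R=np.array(c["R"]);t=np.array(c["t"]).ravel()
    return -R.T@t, R.T@np.array([u[0],u[1],1.])
def at_z(c,p,z):
    o,d=ray(c,p); return o+d*(z-o[2])/d[2]
def cloud(c):
    h,w=c["range_z"].shape; v,u=np.mgrid[:h,:w]
    uu=cv2.undistortPoints(np.stack([u.ravel(),v.ravel()],1).astype(float)[:,None],np.array(c["mtx"]),np.array(c["D"],float))[:,0]
    z=c["range_z"].ravel()
    P=np.c_[uu[:,0]*z,uu[:,1]*z,z]
    return ((P-np.array(c["t"]).ravel())@np.array(c["R"])).reshape(h,w,3)
E
python3 - <<'E'
import sys; sys.path.insert(0,'.')
from h import *
H={'bottle_red_center':.0645,'bottle_blue_center':.0645,'bottle_green_center':.0645,'pot_center':.02,'coaster_red_top':.007,'coaster_blue_top':.007,'coaster_green_top':.007,'mat_top':.004,'pan':.052,'beaker':0}
for n in ["top","scene"]:
    c=read_camera(n); W=cloud(c)
    for k,z in H.items():
        r=tip_of(n,k)[:2]
        for q in r:
            p=q["point"]; print(n,k,round(q["conf"],2),np.round(p,1),np.round(at_z(c,p,z),4),np.round(W[int(p[0]),int(p[1])],3))
E
```

```text
pics
{'t': 0.0, 'qpos': array([-8.31385710e-01,  2.55694008e-01,  1.07020512e-01, -4.91397040e-04,
       -1.42391070e+00, -2.84594224e-01]), 'joint_vel': array([-9.24219408e-04,  6.45272487e-04, -9.59261252e-04,  6.90440724e-05,
       -1.31264368e-04,  1.31764989e-03]), 'joint_efforts': array([-2.92585883e-04, -3.86631918e+01,  2.37945002e+01,  5.36508635e+00,
       -6.04216082e-03,  9.81797513e-06]), 'position': array([ 0.24150969, -0.49373191,  0.30302741]), 'eef_rot': array([-2.26102871e-04, -2.25417866e-01,  9.74261735e-01,  8.98362305e-04]), 'contact_force': array([-0.16550744, -0.3089754 ,  0.46436798]), 'wrist_torque': array([-0.04182897, -0.00985944, -0.025589  ]), 'finger_force': 0.0, 'opening': 0.08559503135348949}
scene [[407.44716653439104, 0.0, 320.99232723635106], [0.0, 407.44716653439104, 195.89856307550707], [0.0, 0.0, 1.0]] [-0.00638668  0.          0.          0.          0.        ] [[0.6808729902292674, 0.7321239948735297, 0.020160042328310233], [0.49555888601771847, -0.4402508050366213, -0.748732675361163], [-0.5392896825131496, 0.519782343673802, -0.662565433
[... 2126 characters left out ...]
45] [ 0.541 -0.054  0.086]
scene pot_center 0.61 [203.  291.9] [ 0.56   -0.0037  0.02  ] [ 0.616 -0.051  0.087]
scene pot_center 0.23 [202.4 268.9] [ 0.517  -0.0484  0.02  ] [ 0.536 -0.064  0.044]
scene coaster_red_top 0.57 [198.3 303.4] [0.5552 0.0414 0.007 ] [ 0.631 -0.025  0.098]
scene coaster_blue_top 0.65 [219.6 299.3] [ 0.6113 -0.0217  0.007 ] [ 0.635 -0.042  0.041]
scene coaster_green_top 0.41 [206.7 270.9] [ 0.5225 -0.0468  0.007 ] [ 0.539 -0.061  0.029]
scene mat_top 0.93 [241.1 180. ] [ 0.4695 -0.2892  0.004 ] [ 0.472 -0.29   0.007]
scene pan 0.7 [151.9 357.4] [0.5434 0.2676 0.052 ] [0.539 0.27  0.052]
scene beaker 0.77 [263.5 352.3] [ 0.8025 -0.0196  0.    ] [ 0.82  -0.042  0.036]
```

Run:
```python
from h import *
a=[cv2.imread(f"pics/{n}0.png") for n in ["scene","top"]]
cv2.imwrite("pics/a.png",cv2.resize(np.vstack(a),(480,600)))
def fit(P):
    (x,y),r=cv2.minEnclosingCircle(P.astype(np.float32)); m=(P.max(0)+P.min(0))/2
    return np.round([x,y,r,*P.mean(0)],4)
W=cloud(read_camera("top")); img=read_camera("top")["img"]
x,y,z=W[...,0],W[...,1],W[...,2]
for k,p in dict(red=(.555,.042),blue=(.618,-.028),green=(.523,-.048)).items():
    m=(z>.115)&(z<.13)&(np.hypot(x-p[0],y-p[1])<.03); print(k,m.sum(),fit(W[m][:,:2]),z[m].mean())
m=(abs(z-.036)<.004)&(np.hypot(x-.563,y+.011)<.035); print("pot",fit(W[m][:,:2]),np.median(z[m]))
m=(abs(z-.052)<.005)&(np.hypot(x-.545,y-.27)<.07); print("pan",m.sum(),fit(W[m][:,:2]),np.median(z[m]))
m=(img.max(2)<60)&(z<.015)&(np.hypot(x-.476,y+.297)<.17)
m=cv2.morphologyEx(m.astype(np.uint8),cv2.MORPH_OPEN,np.ones((5,5)))>0
print("mat",cv2.minAreaRect(W[m][:,:2].astype(np.float32)), m.sum(), np.median(z[m]))
m=(z>.02)&(np.hypot(x-.8,y+.025)<.06); print("beaker",fit(W[m][:,:2]),z[m].max())
# tray rim
m=(img.min(2)>-1)&(z>.003)&(z<.02)&(np.hypot(x-.565,y+.012)<.12)
print("tray",fit(W[m][:,:2]))
# highest things above balance
m=(z>.03)&(abs(y-.27)<.15)&(y>.12); print("bal",z[m].max(),W[m].min(0),W[m].max(0))
```

```text
red 183 [0.5561 0.0399 0.0146 0.5559 0.0398] 0.12221582302669427
blue 177 [ 0.6185 -0.0335  0.0145  0.6185 -0.0333] 0.12230508918039132
green 183 [ 0.5239 -0.0488  0.0145  0.5238 -0.0485] 0.12259091902104331
pot [ 0.563  -0.0077  0.0308  0.5666 -0.0139] 0.036231907804798125
pan 1985 [0.5413 0.2632 0.0542 0.5389 0.2629] 0.05223509940604083
mat ((0.4718932807445526, -0.29666978120803833), (0.12970946729183197, 0.2391682118177414), 84.8067398071289) 6641 0.0046596594521444885
beaker [ 0.7977 -0.0262  0.0341  0.804  -0.0269] 0.09063918611400357
tray [ 0.5651 -0.012   0.12    0.5639 -0.0144]
bal 0.05790615407086834 [0.22276706 0.13471699 0.03000681] [0.61517511 0.36120039 0.05790615]
```

View pics/a.png

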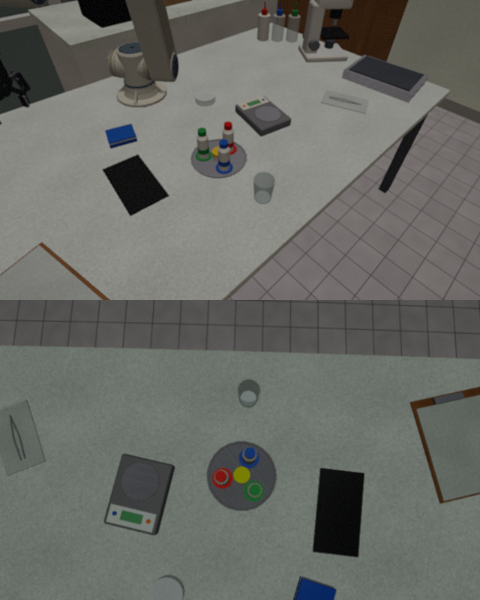

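Request:
{"op": "play_rows", "data": {"plan": [[[1,-2,1.2,0,0,0,0.6],[1,-4.2,2.6,0,0,0,1.3],[1,-6.4,4,0,0,0,2],[1,-8.6,5.3,0,0,0,2.6],[1,-10.8,6.6,0,0,0,2.6],[1,-13,8,0,0,0,2.6],[1,-15.2,9.3,0,0,0,2.6],[1,-17,10.4,0,0,0,2.6]]], "squeeze": 40}}

```text
t: 2.35
position: [0.5087, -0.0739, 0.3043]
eef_rot: [0.0, -0.001, 1.0, -0.0]
contact_force: [1.4, -1.2, 0.7]
opening: 0.0855
finger_force: 0.0
```

Run:
```python
import cell; print([n for n in dir(cell) if n[0]!='_'], getattr(cell,'nose_length',None))
from h import *
s=read_state(); print(s['position'],s['eef_rot'],s['qpos'])
c=read_camera("top"); W=cloud(c); x,y,z=W[...,0],W[...,1],W[...,2]
m=(z>.048)&(z<.0555)&(np.hypot(x-.543,y-.267)<.056)
r=outline_of("top","pan")
print(r[0]["conf"],r[0]["rect"])
reg=r[0]["region"]; u=np.argwhere(reg)
P=np.array([at_z(c,p,.052)[:2] for p in u]); print(len(P),P.mean(0),cv2.minEnclosingCircle(P.astype(np.float32)),P.min(0),P.max(0))
crop=c["img"][150:290,130:250,::-1]; cv2.imwrite("pics/pan.png",cv2.resize(crop,None,fx=4,fy=4,interpolation=cv2.INTER_CUBIC))
```

```text
['IKError', 'finish_job', 'nose_length', 'outline_of', 'read_camera', 'read_state', 'tip_of'] 0.0726
[ 0.50868637 -0.07391966  0.30425235] [ 4.08444285e-04 -6.94506810e-04  9.99999673e-01 -6.78459359e-05] [ 1.60934043e-01  1.83059310e-01  1.63997005e-02  2.68040750e-04
 -1.40335195e+00 -1.73038592e+00]
0.7 [320.1, 195.7, 342.3, 216.0]
292 [ 0.62196985 -0.03332064] ((0.6207535266876221, -0.032444067299366), 0.021621186286211014) [ 0.60491485 -0.05300919] [ 0.64130075 -0.01332349]
```

View pics/pan.png

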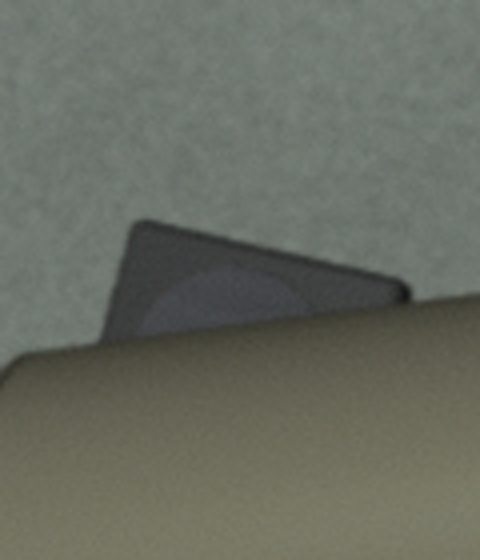

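Request:
{"op": "play_rows", "data": {"plan": [[[1,-0.3,0.5,0,0,0,0],[1,-0.6,1,0,0,0,0],[1,-0.6,1,1.2,0,0,0],[1,-0.6,1,2.6,0,0,0],[1,-0.6,1,4.2,0,0,0],[1,-0.6,1,5.6,0,0,0],[1,-0.6,1,6.5,0,0,0],[1,-0.6,1,6.9,0,0,0]]]}}

```text
t: 3.45
position: [0.5224, -0.0513, 0.1303]
eef_rot: [-0.001, 0.0, 1.0, -0.0]
contact_force: [-0.5, -0.6, 0.6]
opening: 0.0853
finger_force: 0.0
```

```bash
python3 - <<'E'
from h import *
s=read_state(); print(s['position'],s['contact_force'])
c=read_camera("scene"); w=read_camera("wrist")
cv2.imwrite("pics/b.png",np.vstack([cv2.resize(c["img"][120:240,200:360],(480,360)),cv2.resize(w["img"],(480,300))])[:600,:,::-1])
E
python3 - <<'E'
import sys; sys.path.insert(0,'.')
import cv2,numpy as np
im=cv2.imread("pics/top0.png")[150:290,130:250]
cv2.imwrite("pics/pan2.png",cv2.convertScaleAbs(cv2.resize(im,None,fx=4,fy=4,interpolation=cv2.INTER_CUBIC),alpha=1.8))
E
```

```text
[ 0.52237874 -0.05129265  0.1303373 ] [-0.53767018 -0.5732621   0.6196647 ]
```

View pics/b.png

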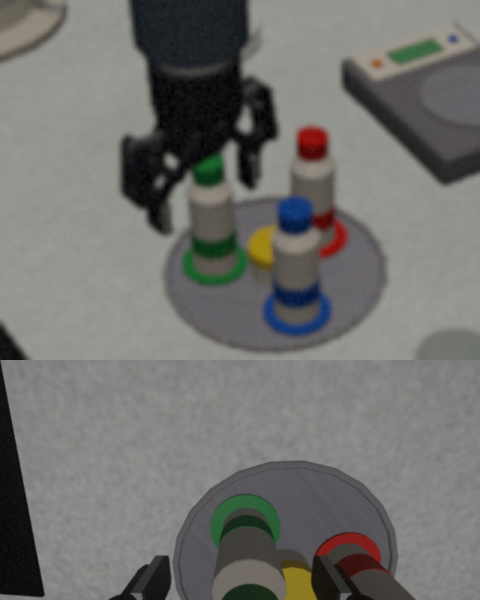

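View pics/pan2.png

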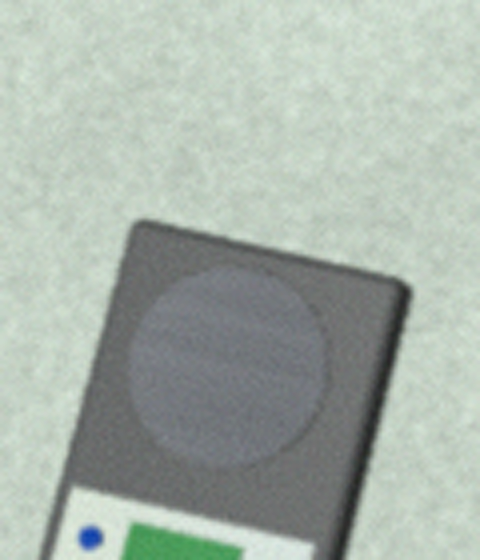

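Request:
{"op": "play_rows", "data": {"plan": [[[1,-0.05,0.1,0,0,0,0],[1,-0.05,0.1,0,0,0,0],[1,-0.05,0.1,0,0,0,0]]]}}

```text
t: 3.92
position: [0.5244, -0.0483, 0.132]
eef_rot: [0.001, -0.001, 1.0, 0.0]
contact_force: [0.4, 0.7, 0.3]
opening: 0.0852
finger_force: 0.0
```

Run:
```python
from h import *
for i in range(3):
    s=read_state(); print(s['position'],s['joint_vel'].round(3)); c=read_camera("top")
print(at_z(c,[241.3,186.6],.052), at_z(c,[251.3,186.6],.052))
```

```text
[ 0.52442306 -0.04826486  0.13202978] [ 0.001  0.002 -0.004 -0.003  0.001  0.001]
[ 0.52432098 -0.04831911  0.13186674] [-0.     0.003 -0.005 -0.001  0.003  0.   ]
[ 0.52423802 -0.04829888  0.13175029] [-0.001  0.003 -0.005 -0.     0.001 -0.001]
[0.53915775 0.26416559 0.052     ] [0.51863623 0.26272144 0.052     ]
```

Request:
{"op": "play_rows", "data": {"plan": [[[0,0,0,0,0,0,0],[0,0,0,0,0,0,0],[0,0,0,0,0,0,0],[0,0,0,0,0,0,0],[0,0,0,0,0,0,0]]], "squeeze": 40}}

```text
t: 4.7
position: [0.5242, -0.0483, 0.1316]
eef_rot: [0.0, -0.001, 1.0, 0.0]
contact_force: [-0.2, 1.8, 2.7]
opening: 0.0392
finger_force: 40.3
```

Request:
{"op": "play_rows", "data": {"plan": [[[0,0,0,-0.4,0,0,0],[0,0,0,-1.2,0,0,0],[0,0.2,-0.4,-2,0,0,0],[0,0.8,-1.4,-2.4,0,0,0],[0,1.7,-3,-2.4,0,0,0],[0,2.7,-4.9,-2.4,0,0,0],[0,3.7,-6.8,-2.4,0,0,0],[0,4.5,-8.2,-2.4,0,0,0]]]}}

```text
t: 5.7
position: [0.4105, -0.2551, 0.1919]
eef_rot: [0.0, -0.0, 1.0, -0.0]
contact_force: [1.1, -0.6, -1.1]
opening: 0.0388
finger_force: 40.4
```

Request:
{"op": "play_rows", "data": {"plan": [[[0,0.5,-1,0,0,0,0],[0,0.8,-1.4,0,0,0,0],[0,0.8,-1.5,0.2,0,0,0],[0,0.8,-1.5,0.6,0,0,0],[0,0.8,-1.5,1.1,0,0,0],[0,0.8,-1.5,1.6,0,0,0],[0,0.8,-1.5,1.9,0,0,0],[0,0.8,-1.5,2,0,0,0]]]}}

```text
t: 6.7
position: [0.3917, -0.2908, 0.1407]
eef_rot: [-0.001, -0.001, 1.0, 0.0]
contact_force: [-0.5, 0.4, -0.7]
opening: 0.0388
finger_force: 40.4
```

Run:
```python
from h import *
c=read_camera("scene"); s=read_state(); print(s['position'],s['opening'],s['contact_force'])
cv2.imwrite("pics/c.png",cv2.resize(c["img"][140:300,120:360],(720,480))[:,:,::-1])
```

```text
[ 0.39174972 -0.29087052  0.14080407] 0.03916642002474854 [ 0.56464811  0.35442396 -2.15251901]
```

View pics/c.png

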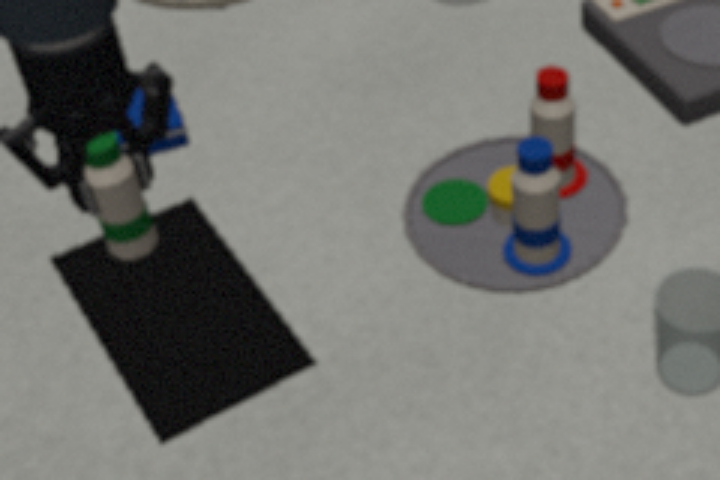

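Request:
{"op": "play_rows", "data": {"plan": [[[0,0,0,0.15,0,0,0],[0,0,0,0.3,0,0,0],[0,0,0,0.38,0,0,0],[0,0,0,0.44,0,0,0],[0,0,0,0.47,0,0,0],[0,0,0,0.47,0,0,0]]]}}

```text
t: 7.5
position: [0.3919, -0.291, 0.1297]
eef_rot: [0.0, -0.0, 1.0, -0.0]
contact_force: [0.3, -0.4, -1.4]
opening: 0.0387
finger_force: 40.4
```

Request:
{"op": "play_rows", "data": {"plan": [[[0,0,0,0.03,0,0,0],[0,0,0,0.06,0,0,0],[0,0,0,0.08,0,0,0],[0,0,0,0.08,0,0,0]]]}}

```text
t: 8.0
position: [0.3921, -0.291, 0.1285]
eef_rot: [0.0, -0.001, 1.0, -0.0]
contact_force: [-1.7, 3.4, 5.3]
opening: 0.0392
finger_force: 41.1
```

Request:
{"op": "play_rows", "data": {"plan": [[[1,0,0,0,0,0,0],[1,0,0,0,0,0,0],[1,0,0,0,0,0,0],[1,0,0,0,0,0,0],[1,0,0,-0.4,0,0,0],[1,0,0,-1.4,0,0,0],[1,0,0,-2.6,0,0,0],[1,0,0,-3.4,0,0,0]]]}}

```text
t: 9.0
position: [0.3922, -0.2913, 0.2149]
eef_rot: [0.001, -0.001, 1.0, -0.001]
contact_force: [1.7, -1.2, -0.0]
opening: 0.0853
finger_force: 0.0
```

Request:
{"op": "play_rows", "data": {"plan": [[[1,-0.5,0.6,-0.2,0,0,0],[1,-1.7,2,-0.3,0,0,0],[1,-3.2,3.7,-0.3,0,0,0],[1,-4.9,5.6,-0.3,0,0,0],[1,-6.6,7.5,-0.3,0,0,0],[1,-8,9.1,-0.3,0,0,0],[1,-8.8,10,-0.3,0,0,0],[1,-9.05,10.3,-0.3,0,0,0]]]}}

```text
t: 10.0
position: [0.6187, -0.0318, 0.2202]
eef_rot: [0.0, -0.001, 1.0, -0.0]
contact_force: [-0.4, -0.0, -0.4]
opening: 0.0859
finger_force: 0.0
```

Run:
```python
from h import *
c=read_camera("wrist"); s=read_state(); print(s['position'],s['joint_vel'].round(3))
cv2.imwrite("pics/d.png",c["img"][:,:,::-1])
c=read_camera("scene"); H=[("bottle_green_center",.0615)]
for k,z in H:
    for q in tip_of("scene",k)[:2]: print(k,q["conf"],at_z(c,q["point"],z))
```

```text
[ 0.61875611 -0.03190212  0.22017851] [-0.028 -0.028 -0.041 -0.002  0.009  0.02 ]
bottle_green_center 0.56 [ 0.3874318  -0.27912037  0.0615    ]
bottle_green_center 0.54 [0.55799837 0.04457459 0.0615    ]
```

View pics/d.png

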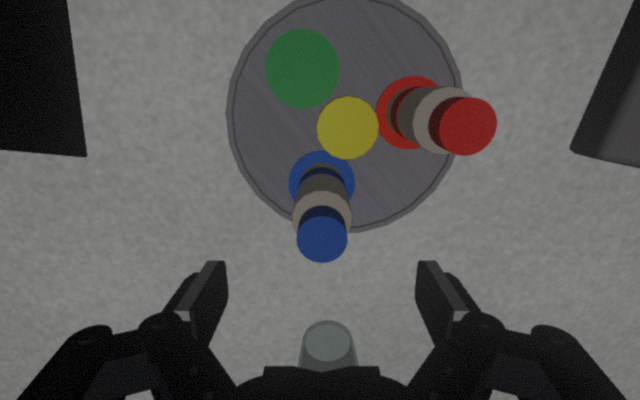

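Run:
```python
from h import *
c=read_camera("wrist"); im=c["img"]; hsv=cv2.cvtColor(im,cv2.COLOR_RGB2HSV)
print(read_state()['position'])
print("bluecap",at_z(c,[238,322],.122)[:2])
for n,(lo,hi),z in [("green",(45,80),.007),("yellow",(22,35),.036)]:
    m=cv2.inRange(hsv,(lo,90,40),(hi,255,255)); k,l,s,ce=cv2.connectedComponentsWithStats(m); i=1+s[1:,4].argmax()
    P=np.array([at_z(c,p,z)[:2] for p in np.argwhere(l==i)],np.float32); print(n,s[i],cv2.minEnclosingCircle(P),P.mean(0))
print("redcap",at_z(c,[126,464],.122)[:2])
# tray rim via edges of image extremes: left 227@row112,right 463
print(at_z(c,[112,227],.009)[:2],at_z(c,[112,463],.009)[:2])
```

```text
[ 0.617344   -0.03399351  0.22049442]
bluecap [ 0.61604217 -0.03296393]
green [ 267   31   74   79 4554] ((0.5225158333778381, -0.04734228178858757), 0.029911542311310768) [ 0.5217031  -0.04739701]
yellow [ 319   97   61   64 3068] ((0.5655227303504944, -0.011806528083980083), 0.024129020050168037) [ 0.5650654  -0.01198741]
redcap [0.55373388 0.03879883]
[ 0.55443494 -0.11174388] [0.55425589 0.08491899]
```

Request:
{"op": "play_rows", "data": {"plan": [[[1,0,0,0.5,0,0,0],[1,0,0,1.4,0,0,0],[1,0,0,2.3,0,0,0],[1,0,0,3,0,0,0],[1,0,0,3.4,0,0,0],[1,0,0,3.55,0,0,0],[1,0,0,3.55,0,0,0],[1,0,0,3.55,0,0,0]]]}}

```text
t: 11.2
position: [0.6182, -0.0333, 0.1322]
eef_rot: [0.001, -0.001, 1.0, 0.0]
contact_force: [-0.2, 0.7, 1.3]
opening: 0.0854
finger_force: 0.0
```

Request:
{"op": "play_rows", "data": {"plan": [[[0,0,0,0,0,0,0],[0,0,0,0,0,0,0],[0,0,0,0,0,0,0],[0,0,0,0,0,0,0],[0,0,0,0,0,0,0]]]}}

```text
t: 11.82
position: [0.618, -0.0331, 0.1317]
eef_rot: [0.0, -0.001, 1.0, 0.0]
contact_force: [-0.5, 2.0, 2.3]
opening: 0.0391
finger_force: 40.3
```

Request:
{"op": "play_rows", "data": {"plan": [[[0,0,0,-0.4,0,0,0],[0,0,0,-1.2,0,0,0],[0,0.1,-0.4,-2,0,0,0],[0,0.4,-1.5,-2.4,0,0,0],[0,0.9,-3.4,-2.4,0,0,0],[0,1.4,-5.4,-2.4,0,0,0],[0,1.9,-7.4,-2.4,0,0,0],[0,2.3,-9.2,-2.4,0,0,0]]]}}

```text
t: 12.82
position: [0.5597, -0.2651, 0.1916]
eef_rot: [-0.0, -0.0, 1.0, -0.0]
contact_force: [0.6, 0.4, -1.7]
opening: 0.0389
finger_force: 40.3
```

Request:
{"op": "play_rows", "data": {"plan": [[[0,0.3,-1.2,0,0,0,0],[0,0.35,-1.6,0,0,0,0],[0,0.35,-1.65,0.3,0,0,0],[0,0.35,-1.65,0.9,0,0,0],[0,0.35,-1.65,1.6,0,0,0],[0,0.35,-1.65,2.1,0,0,0],[0,0.35,-1.65,2.35,0,0,0],[0,0.35,-1.65,2.42,0,0,0]]]}}

```text
t: 13.82
position: [0.552, -0.3043, 0.1306]
eef_rot: [-0.0, -0.001, 1.0, 0.0]
contact_force: [0.2, -0.3, -0.4]
opening: 0.0391
finger_force: 40.4
```

Request:
{"op": "play_rows", "data": {"plan": [[[0,0,0,0.04,0,0,0],[0,0,0,0.06,0,0,0],[0,0,0,0.08,0,0,0],[0,0,0,0.08,0,0,0]]]}}

```text
t: 14.32
position: [0.5519, -0.3046, 0.129]
eef_rot: [0.0, -0.0, 1.0, -0.0]
contact_force: [0.0, -0.4, -1.3]
opening: 0.0388
finger_force: 40.4
```

Request:
{"op": "play_rows", "data": {"plan": [[[0,0,0,0.03,0,0,0],[0,0,0,0.05,0,0,0],[0,0,0,0.05,0,0,0],[0,0,0,0.05,0,0,0]]]}}

```text
t: 14.82
position: [0.5521, -0.3046, 0.1287]
eef_rot: [0.001, -0.001, 1.0, -0.0]
contact_force: [-2.6, 0.9, 5.4]
opening: 0.0389
finger_force: 41.0
```

Request:
{"op": "play_rows", "data": {"plan": [[[1,0,0,0,0,0,0],[1,0,0,0,0,0,0],[1,0,0,0,0,0,0],[1,0,0,0,0,0,0],[1,0,0,-0.5,0,0,0],[1,0,0,-1.5,0,0,0],[1,0,0,-2.8,0,0,0],[1,0,0,-3.6,0,0,0]]]}}

```text
t: 15.82
position: [0.5524, -0.3049, 0.2207]
eef_rot: [0.002, -0.001, 1.0, -0.001]
contact_force: [0.2, -0.4, -0.2]
opening: 0.0857
finger_force: 0.0
```

Request:
{"op": "play_rows", "data": {"plan": [[[1,0,1,0,0,0,0],[1,0,3,0,0,0,0],[1,0,5.3,0,0,0,0],[1,0,7.6,0,0,0,0],[1,0,9.9,0,0,0,0],[1,0,12,0,0,0,0],[1,-0.1,13.4,0,0,0,0],[1,-0.14,13.76,0,0,0,0]]]}}

```text
t: 16.82
position: [0.5552, 0.0414, 0.2187]
eef_rot: [0.001, -0.002, 1.0, 0.0]
contact_force: [-0.0, -0.1, 0.4]
opening: 0.0855
finger_force: 0.0
```

Request:
{"op": "play_rows", "data": {"plan": [[[1,0,0,0,0,0,0],[1,0,0,0.6,0,0,0],[1,0,0,1.6,0,0,0],[1,0,0,2.6,0,0,0],[1,0,0,3.2,0,0,0],[1,0,0,3.45,0,0,0],[1,0,0,3.48,0,0,0],[1,0,0,3.48,0,0,0]]]}}

```text
t: 17.82
position: [0.5555, 0.0395, 0.1314]
eef_rot: [0.001, -0.001, 1.0, 0.0]
contact_force: [0.6, 0.1, -0.2]
opening: 0.0855
finger_force: 0.0
```

Request:
{"op": "play_rows", "data": {"plan": [[[0,0,0,0,0,0,0],[0,0,0,0,0,0,0],[0,0,0,0,0,0,0],[0,0,0,0,0,0,0],[0,0,0,0,0,0,0]]]}}

```text
t: 18.45
position: [0.5553, 0.0397, 0.1311]
eef_rot: [0.001, -0.001, 1.0, 0.0]
contact_force: [-0.8, 1.4, 3.9]
opening: 0.0391
finger_force: 40.2
```

Request:
{"op": "play_rows", "data": {"plan": [[[0,0,0,-0.4,0,0,0],[0,0,0,-1.2,0,0,0],[0,0.1,-0.4,-2,0,0,0],[0,0.4,-1.5,-2.4,0,0,0],[0,0.9,-3.4,-2.4,0,0,0],[0,1.4,-5.4,-2.4,0,0,0],[0,1.9,-7.5,-2.4,0,0,0],[0,2.4,-9.6,-2.4,0,0,0]]]}}

```text
t: 19.45
position: [0.4942, -0.2023, 0.1907]
eef_rot: [-0.0, -0.001, 1.0, -0.0]
contact_force: [1.4, -0.4, -1.2]
opening: 0.0388
finger_force: 40.4
```

Request:
{"op": "play_rows", "data": {"plan": [[[0,0.5,-1.9,0,0,0,0],[0,0.8,-3.2,0,0,0,0],[0,0.94,-3.8,0.1,0,0,0],[0,0.94,-3.88,0.6,0,0,0],[0,0.94,-3.88,1.3,0,0,0],[0,0.94,-3.88,1.9,0,0,0],[0,0.94,-3.88,2.3,0,0,0],[0,0.94,-3.88,2.42,0,0,0]]]}}

```text
t: 20.45
position: [0.4718, -0.2972, 0.1294]
eef_rot: [-0.001, -0.001, 1.0, 0.0]
contact_force: [-0.2, 0.3, -1.1]
opening: 0.0391
finger_force: 40.4
```

Request:
{"op": "play_rows", "data": {"plan": [[[0,0,0,0.03,0,0,0],[0,0,0,0.06,0,0,0],[0,0,0,0.09,0,0,0],[0,0,0,0.1,0,0,0],[0,0,0,0.1,0,0,0]]]}}

```text
t: 21.08
position: [0.4721, -0.2978, 0.1281]
eef_rot: [0.0, -0.001, 1.0, -0.0]
contact_force: [0.6, 0.1, 1.9]
opening: 0.0392
finger_force: 40.7
```

Request:
{"op": "play_rows", "data": {"plan": [[[1,0,0,0,0,0,0],[1,0,0,0,0,0,0],[1,0,0,0,0,0,0],[1,0,0,0,0,0,0],[1,0,0,-0.5,0,0,0],[1,0,0,-1.5,0,0,0],[1,0,0,-2.8,0,0,0],[1,0,0,-3.6,0,0,0]]]}}

```text
t: 22.08
position: [0.4724, -0.298, 0.2205]
eef_rot: [0.001, -0.001, 1.0, -0.001]
contact_force: [0.8, -0.5, -0.2]
opening: 0.0856
finger_force: 0.0
```

Request:
{"op": "play_rows", "data": {"plan": [[[1,-0.3,0.8,0,0,0,0],[1,-0.9,2.6,0,0,0,0],[1,-1.5,4.6,0,0,0,0],[1,-2.2,6.6,0,0,0,0],[1,-2.9,8.6,0,0,0,0],[1,-3.4,10.4,0,0,0,0],[1,-3.7,11.3,0,0,0,0],[1,-3.75,11.4,0,0,0,0]]]}}

```text
t: 23.08
position: [0.5657, -0.0115, 0.2181]
eef_rot: [0.0, -0.001, 1.0, -0.0]
contact_force: [0.3, -1.0, 0.3]
opening: 0.0851
finger_force: 0.0
```

Run:
```python
from h import *
c=read_camera("wrist"); s=read_state(); print(s['position'])
hsv=cv2.cvtColor(c["img"],cv2.COLOR_RGB2HSV)
for n,(lo,hi),z in [("green",(45,80),.007),("yellow",(22,35),.036),("blue",(100,130),.007),("red",(0,8),.007)]:
    m=cv2.inRange(hsv,(lo,90,40),(hi,255,255))
    if n=="red": m|=cv2.inRange(hsv,(172,90,40),(180,255,255))
    k,l,st,ce=cv2.connectedComponentsWithStats(m); i=1+st[1:,4].argmax()
    P=np.array([at_z(c,p,z)[:2] for p in np.argwhere(l==i)],np.float32); print(n,st[i],cv2.minEnclosingCircle(P),P.mean(0))
d=read_camera("scene")
cv2.imwrite("pics/e.png",np.vstack([cv2.resize(d["img"][140:300,120:360],(480,320)),cv2.resize(c["img"],(448,280),interpolation=cv2.INTER_AREA)[:, :448] if 0 else cv2.resize(c["img"],(480,280))])[:,:,::-1])
t=read_camera("top"); W=cloud(t); x,y,z=W[...,0],W[...,1],W[...,2]
for n,p in dict(g=(.392,-.291),r=(.472,-.297),b=(.552,-.304)).items():
    m=(z>.112)&(z<.127)&(np.hypot(x-p[0],y-p[1])<.03); print(n,m.sum(),W[m].mean(0) if m.sum() else 0)
```

```text
[ 0.56557289 -0.01224678  0.21801046]
green [ 244  100   70   71 3877] ((0.5224757790565491, -0.0474659688770771), 0.029981544241309166) [ 0.5217811  -0.04740601]
yellow [ 291  163   60   59 2680] ((0.5642988681793213, -0.011370274238288403), 0.024986106902360916) [ 0.56424063 -0.01183065]
blue [ 268  209   64   58 2692] ((0.6181116104125977, -0.03130805492401123), 0.03040277771651745) [ 0.61946106 -0.03236619]
red [ 349  141   69   67 3587] ((0.5565253496170044, 0.04353778809309006), 0.030494721606373787) [0.5558868 0.043443 ]
g 200 [ 0.39296998 -0.29183127  0.11944307]
r 203 [ 0.47320049 -0.29778951  0.11940148]
b 196 [ 0.55345024 -0.3048596   0.1192927 ]
```

View pics/e.png

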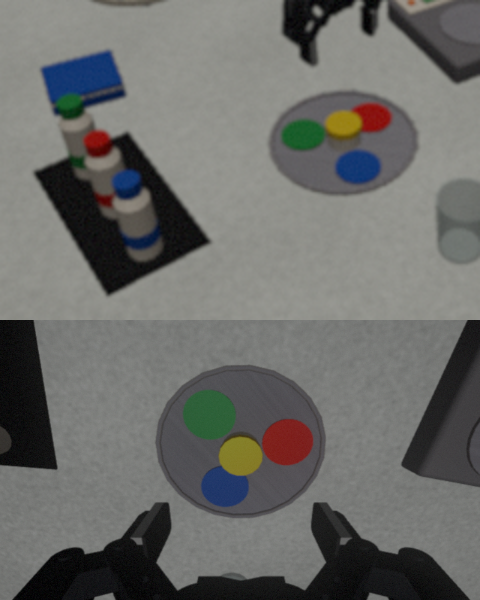

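Request:
{"op": "play_rows", "data": {"plan": [[[1,0,0,0.6,0,0,0],[1,0,0,1.8,0,0,0],[1,0,0,3.2,0,0,0],[1,0,0,4.3,0,0,0],[1,0,0,5,0,0,0],[1,0,0,5.35,0,0,0],[1,0,0,5.48,0,0,0],[1,0,0,5.48,0,0,0]]]}}

```text
t: 24.22
position: [0.5655, -0.0127, 0.081]
eef_rot: [0.0, -0.0, 1.0, 0.0]
contact_force: [-0.2, -0.0, 0.0]
opening: 0.0851
finger_force: 0.0
```

Request:
{"op": "play_rows", "data": {"plan": [[[0,0,0,0,0,0,0],[0,0,0,0,0,0,0],[0,0,0,0,0,0,0],[0,0,0,0,0,0,0],[0,0,0,0,0,0,0]]]}}

```text
t: 24.85
position: [0.5658, -0.0125, 0.0814]
eef_rot: [0.001, -0.001, 1.0, 0.0]
contact_force: [-1.2, 0.8, 6.7]
opening: 0.0469
finger_force: 41.2
```

Request:
{"op": "play_rows", "data": {"plan": [[[0,0,0,-0.4,0,0,0],[0,0,0,-1.3,0,0,0],[0,0,0,-2.5,0,0,0],[0,0,0.2,-3.5,0,0,0],[0,0.1,0.8,-4,0,0,0],[0,0.2,2,-4,0,0,0],[0,0.4,3.6,-4,0,0,0],[0,0.5,5.2,-4,0,0,0]]]}}

```text
t: 25.85
position: [0.5517, 0.1191, 0.1801]
eef_rot: [-0.001, -0.0, 1.0, -0.0]
contact_force: [0.4, 0.3, -0.6]
opening: 0.0471
finger_force: 41.2
```

Request:
{"op": "play_rows", "data": {"plan": [[[0,0.2,1.6,0,0,0,0],[0,0.3,3.2,0,0,0,0],[0,0.4,4.6,0,0,0,0],[0,0.5,5.4,0,0,0,0],[0,0.58,5.8,0,0,0,0],[0,0.58,5.85,0,0,0,0],[0,0.58,5.85,0,0,0,0],[0,0.58,5.85,0,0,0,0]]]}}

```text
t: 26.85
position: [0.5382, 0.2628, 0.1807]
eef_rot: [-0.0, 0.0, 1.0, -0.0]
contact_force: [0.4, -0.1, -0.7]
opening: 0.047
finger_force: 41.2
```

Run:
```python
from h import *
c=read_camera("wrist"); s=read_state(); print(s['position'],s['opening'],s['contact_force'])
cv2.imwrite("pics/f.png",c["img"][:,:,::-1])
t=read_camera("top"); hsv=cv2.cvtColor(t["img"],cv2.COLOR_RGB2HSV)
cv2.imwrite("pics/top_f.png",t["img"][:,:,::-1])
x=cloud(t)
for n,(lo,hi) in [("green",(45,80)),("blue",(100,130)),("red",(0,8))]:
    m=cv2.inRange(hsv,(lo,90,40),(hi,255,255))
    if n=="red": m|=cv2.inRange(hsv,(172,90,40),(180,255,255))
    m[np.hypot(x[...,0]-.566,x[...,1]+.012)>.1]=0
    P=np.array([at_z(t,p,.007)[:2] for p in np.argwhere(m>0)],np.float32)
    if len(P)>20: print(n,len(P),cv2.minEnclosingCircle(P),P.mean(0))
```

```text
[0.53819261 0.26292149 0.18072493] 0.046555781966193095 [-0.82940757 -0.18531085 -0.62077703]
green 621 ((0.4922005832195282, 0.11300982534885406), 0.19626548886299133) [ 0.5231373  -0.04930715]
blue 626 ((0.4341222047805786, 0.16074098646640778), 0.45925480127334595) [ 0.61560446 -0.03396856]
red 640 ((0.5573866963386536, 0.0405438095331192), 0.03095068223774433) [0.55715996 0.04056924]
```

View pics/f.png

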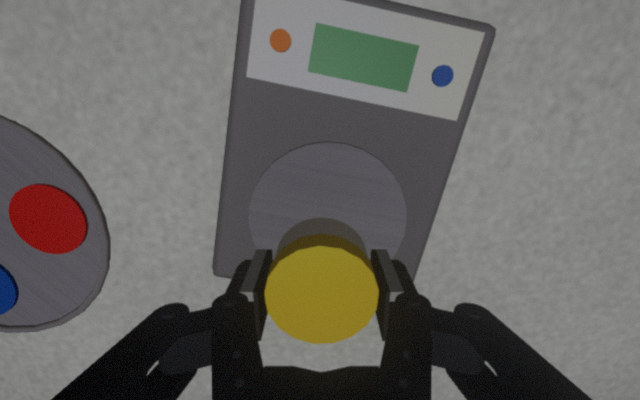

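Run:
```python
from h import *
c=read_camera("wrist"); print(read_state()['position'])
L,R,T=[at_z(c,p,.052)[:2] for p in ([213,249],[213,407],[142,328])]
print(L,R,T,(L+R)/2,T+[.052,0])
# circle fit from gray edge samples
g=cv2.GaussianBlur(cv2.cvtColor(c["img"],cv2.COLOR_RGB2GRAY),(5,5),0).astype(float); pts=[]
for a in np.deg2rad(np.arange(170,371,3)):
    rr=np.arange(65,95); u=328+rr*np.cos(a); v=217+rr*np.sin(a)
    q=g[v.round().astype(int),u.round().astype(int)]; i=np.argmin(q[4:]-q[:-4])+2; pts.append(at_z(c,[v[i],u[i]],.052)[:2])
P=np.array(pts); 
from scipy.optimize import least_squares
f=least_squares(lambda p:np.hypot(P[:,0]-p[0],P[:,1]-p[1])-.052,[.54,.263],loss='soft_l1',f_scale=.001); print("pan",f.x,np.median(abs(f.fun)))
z=.104+.032-.0 
yl=cv2.inRange(cv2.cvtColor(c["img"],cv2.COLOR_RGB2HSV),(20,90,60),(35,255,255)); p=np.argwhere(yl>0); print("lid",cv2.minEnclosingCircle(np.array([at_z(c,q,.1355)[:2] for q in p],np.float32)))
```

```text
[0.53818384 0.26315385 0.18074202]
[0.53321325 0.21634162] [0.53327018 0.31907262] [0.48719549 0.26737846] [0.53324172 0.26770712] [0.53919549 0.26737846]
pan [0.54009711 0.26707192] 0.00026997341291662424
lid ((0.5356377363204956, 0.26228392124176025), 0.026431303471326828)
```

Request:
{"op": "play_rows", "data": {"plan": [[[0,-0.04,0.05,0.2,0,0,0],[0,-0.04,0.05,0.7,0,0,0],[0,-0.04,0.05,1.2,0,0,0],[0,-0.04,0.05,1.6,0,0,0],[0,-0.04,0.05,1.85,0,0,0],[0,-0.04,0.05,1.95,0,0,0],[0,-0.04,0.05,1.98,0,0,0],[0,-0.04,0.05,1.98,0,0,0]]]}}

```text
t: 28.0
position: [0.5392, 0.265, 0.1315]
eef_rot: [0.0, -0.001, 1.0, 0.0]
contact_force: [-0.6, 0.2, -0.3]
opening: 0.047
finger_force: 41.2
```

Request:
{"op": "play_rows", "data": {"plan": [[[0,0,0,0.03,0,0,0],[0,0,0,0.05,0,0,0],[0,0,0,0.06,0,0,0],[0,0,0,0.06,0,0,0]]]}}

```text
t: 28.5
position: [0.539, 0.2649, 0.1296]
eef_rot: [-0.0, -0.001, 1.0, 0.0]
contact_force: [-0.0, 0.2, -0.0]
opening: 0.0469
finger_force: 41.2
```

Request:
{"op": "play_rows", "data": {"plan": [[[0,0,0,0.03,0,0,0],[0,0,0,0.05,0,0,0],[0,0,0,0.05,0,0,0],[0,0,0,0.05,0,0,0]]]}}

```text
t: 29.0
position: [0.5391, 0.2649, 0.1294]
eef_rot: [0.0, -0.001, 1.0, 0.0]
contact_force: [-3.2, -0.7, 6.4]
opening: 0.0468
finger_force: 41.5
```

Request:
{"op": "play_rows", "data": {"plan": [[[1,0,0,0,0,0,0],[1,0,0,0,0,0,0],[1,0,0,0,0,0,0],[1,0,0,0,0,0,0],[1,0,0,-0.4,0,0,0],[1,0,0,-1.4,0,0,0],[1,0,0,-2.6,0,0,0],[1,0,0,-3.6,0,0,0]]]}}

```text
t: 30.0
position: [0.5393, 0.265, 0.2205]
eef_rot: [0.001, -0.001, 1.0, 0.0]
contact_force: [1.2, -1.3, -0.4]
opening: 0.0856
finger_force: 0.0
```

Request:
{"op": "play_rows", "data": {"plan": [[[1,0.1,-0.8,0,0,0,0],[1,0.3,-2.4,0,0,0,0],[1,0.5,-4.4,0,0,0,0],[1,0.8,-6.6,0,0,0,0],[1,1.1,-8.8,0,0,0,0],[1,1.3,-11,0,0,0,0],[1,1.6,-13.2,0,0,0,0],[1,1.8,-15.4,0,0,0,0]]]}}

```text
t: 31.0
position: [0.4932, -0.1222, 0.2183]
eef_rot: [-0.0, -0.0, 1.0, 0.0]
contact_force: [1.1, 0.4, 0.5]
opening: 0.0853
finger_force: 0.0
```

Request:
{"op": "play_rows", "data": {"plan": [[[1,0.3,-2.2,0,0,0,0],[1,0.5,-4.2,0,0,0,0],[1,0.7,-5.8,0,0,0,0],[1,0.85,-6.8,0,0,0,0],[1,0.88,-7.1,0,0,0,0],[1,0.88,-7.1,0,0,0,0],[1,0.88,-7.1,0,0,0,0]]]}}

```text
t: 31.88
position: [0.4727, -0.2969, 0.2184]
eef_rot: [0.0, -0.001, 1.0, 0.0]
contact_force: [-0.0, 0.0, 0.4]
opening: 0.0854
finger_force: 0.0
```

Run:
```python
from h import *
s=read_state(); print(s['position'])
t=read_camera("top"); hsv=cv2.cvtColor(t["img"],cv2.COLOR_RGB2HSV); W=cloud(t); x,y,z=W[...,0],W[...,1],W[...,2]
cv2.imwrite("pics/g.png",t["img"][:,:,::-1])
for n,(lo,hi),p in [("green",(45,80),(.523,-.048)),("blue",(100,130),(.618,-.033)),("red",(0,8),(.556,.04))]:
    m=cv2.inRange(hsv,(lo,90,40),(hi,255,255))
    if n=="red": m|=cv2.inRange(hsv,(172,90,40),(180,255,255))
    m[np.hypot(x-p[0],y-p[1])>.04]=0
    P=np.array([at_z(t,q,.007)[:2] for q in np.argwhere(m>0)],np.float32)
    print(n,len(P),cv2.minEnclosingCircle(P),P.mean(0))
m=cv2.inRange(hsv,(20,90,60),(35,255,255))>0; m&=y>.15
P=np.array([at_z(t,q,.084)[:2] for q in np.argwhere(m)],np.float32); print("pot",cv2.minEnclosingCircle(P),P.mean(0),np.median(z[m]),W[m][:,:2].mean(0))
```

```text
[ 0.47266749 -0.29690696  0.2184285 ]
green 616 ((0.5236002206802368, -0.05018356442451477), 0.030307330191135406) [ 0.5233332  -0.05016848]
blue 619 ((0.6193517446517944, -0.03418156877160072), 0.03089313581585884) [ 0.61916155 -0.03422386]
red 635 ((0.5573570728302002, 0.04071291163563728), 0.030972152948379517) [0.5570893  0.04057415]
pot ((0.5394978523254395, 0.2618468105792999), 0.024641500785946846) [0.5395474  0.26193377] 0.08404973400037977 [0.53959676 0.2623213 ]
```

View pics/g.png

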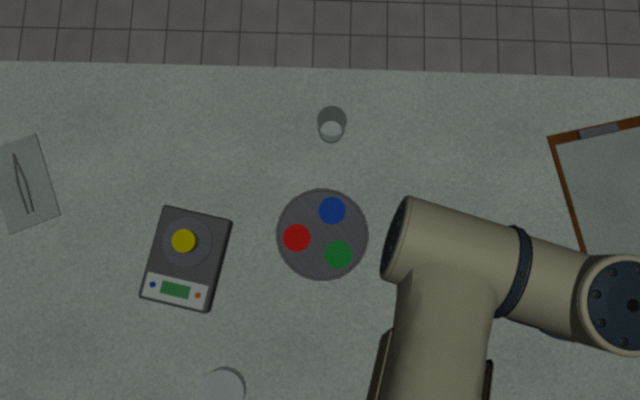

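Request:
{"op": "play_rows", "data": {"plan": [[[1,0,0,0.5,0,0,0],[1,0,0,1.4,0,0,0],[1,0,0,2.3,0,0,0],[1,0,0,3,0,0,0],[1,0,0,3.4,0,0,0],[1,0,0,3.58,0,0,0],[1,0,0,3.58,0,0,0],[1,0,0,3.58,0,0,0]]]}}

```text
t: 32.92
position: [0.473, -0.2978, 0.1295]
eef_rot: [0.001, -0.001, 1.0, -0.0]
contact_force: [-0.4, -0.3, 0.6]
opening: 0.0854
finger_force: 0.0
```

Request:
{"op": "play_rows", "data": {"plan": [[[0,0,0,0,0,0,0],[0,0,0,0,0,0,0],[0,0,0,0,0,0,0],[0,0,0,0,0,0,0],[0,0,0,0,0,0,0]]]}}

```text
t: 33.55
position: [0.4728, -0.2975, 0.1293]
eef_rot: [0.0, -0.001, 1.0, 0.0]
contact_force: [-0.2, 2.4, 5.0]
opening: 0.0393
finger_force: 40.2
```

Request:
{"op": "play_rows", "data": {"plan": [[[0,0,0,-0.4,0,0,0],[0,0,0,-1.3,0,0,0],[0,-0.1,0.4,-2.2,0,0,0],[0,-0.4,1.5,-2.6,0,0,0],[0,-0.9,3.4,-2.6,0,0,0],[0,-1.4,5.4,-2.6,0,0,0],[0,-1.9,7.5,-2.6,0,0,0],[0,-2.4,9.6,-2.6,0,0,0]]]}}

```text
t: 34.55
position: [0.5325, -0.0562, 0.1941]
eef_rot: [-0.0, -0.0, 1.0, -0.0]
contact_force: [0.0, -0.3, -1.6]
opening: 0.0389
finger_force: 40.5
```

Request:
{"op": "play_rows", "data": {"plan": [[[0,-0.5,1.9,0,0,0,0],[0,-0.8,3.2,0,0,0,0],[0,-0.95,3.85,0,0,0,0],[0,-0.95,3.94,0.5,0,0,0],[0,-0.95,3.94,1.2,0,0,0],[0,-0.95,3.94,1.9,0,0,0],[0,-0.95,3.94,2.3,0,0,0],[0,-0.95,3.94,2.42,0,0,0]]]}}

```text
t: 35.55
position: [0.5556, 0.0401, 0.1326]
eef_rot: [-0.001, -0.0, 1.0, -0.0]
contact_force: [-0.3, -0.0, -1.9]
opening: 0.0388
finger_force: 40.5
```

Request:
{"op": "play_rows", "data": {"plan": [[[0,0,0,0.02,0,0,0],[0,0,0,0.04,0,0,0],[0,0,0,0.05,0,0,0],[0,0,0,0.05,0,0,0]]]}}

```text
t: 36.05
position: [0.5561, 0.041, 0.1324]
eef_rot: [0.0, -0.001, 1.0, 0.0]
contact_force: [0.4, -0.2, -1.0]
opening: 0.0391
finger_force: 40.5
```

Request:
{"op": "play_rows", "data": {"plan": [[[0,0,0,0.03,0,0,0],[0,0,0,0.05,0,0,0],[0,0,0,0.06,0,0,0],[0,0,0,0.06,0,0,0]]]}}

```text
t: 36.55
position: [0.5565, 0.041, 0.1322]
eef_rot: [0.001, -0.001, 1.0, 0.0]
contact_force: [-1.7, 0.2, 7.7]
opening: 0.039
finger_force: 41.3
```

Request:
{"op": "play_rows", "data": {"plan": [[[1,0,0,0,0,0,0],[1,0,0,0,0,0,0],[1,0,0,0,0,0,0],[1,0,0,0,0,0,0],[1,0,0,-0.5,0,0,0],[1,0,0,-1.5,0,0,0],[1,0,0,-2.8,0,0,0],[1,0,0,-3.6,0,0,0]]]}}

```text
t: 37.55
position: [0.5566, 0.0409, 0.2235]
eef_rot: [0.002, -0.001, 1.0, 0.0]
contact_force: [0.2, 0.1, 0.1]
opening: 0.0858
finger_force: 0.0
```

Request:
{"op": "play_rows", "data": {"plan": [[[1,0,-1,0,0,0,0],[1,0,-3,0,0,0,0],[1,0.1,-5.3,0,0,0,0],[1,0.1,-7.6,0,0,0,0],[1,0.1,-9.9,0,0,0,0],[1,0.2,-12,0,0,0,0],[1,0.2,-13.4,0,0,0,0],[1,0.2,-13.8,0,0,0,0]]]}}

```text
t: 38.55
position: [0.551, -0.3062, 0.2212]
eef_rot: [0.0, 0.001, 1.0, -0.0]
contact_force: [0.8, 0.6, -0.8]
opening: 0.0855
finger_force: 0.0
```

Request:
{"op": "play_rows", "data": {"plan": [[[1,0,0,0,0,0,0],[1,0,0,0.6,0,0,0],[1,0,0,1.7,0,0,0],[1,0,0,2.7,0,0,0],[1,0,0,3.3,0,0,0],[1,0,0,3.6,0,0,0],[1,0,0,3.68,0,0,0],[1,0,0,3.68,0,0,0]]]}}

```text
t: 39.55
position: [0.5518, -0.3042, 0.1293]
eef_rot: [0.001, -0.001, 1.0, -0.0]
contact_force: [-0.4, 0.1, 0.4]
opening: 0.0854
finger_force: 0.0
```

Request:
{"op": "play_rows", "data": {"plan": [[[0,0,0,0,0,0,0],[0,0,0,0,0,0,0],[0,0,0,0,0,0,0],[0,0,0,0,0,0,0],[0,0,0,0,0,0,0]]]}}

```text
t: 40.17
position: [0.5516, -0.3041, 0.1291]
eef_rot: [0.0, -0.001, 1.0, -0.0]
contact_force: [-0.8, 0.5, 4.2]
opening: 0.0386
finger_force: 40.6
```

Request:
{"op": "play_rows", "data": {"plan": [[[0,0,0,-0.4,0,0,0],[0,0,0,-1.3,0,0,0],[0,-0.1,0.4,-2.2,0,0,0],[0,-0.4,1.5,-2.6,0,0,0],[0,-0.9,3.3,-2.6,0,0,0],[0,-1.4,5.2,-2.6,0,0,0],[0,-1.8,7.1,-2.6,0,0,0],[0,-2.2,8.8,-2.6,0,0,0]]]}}

```text
t: 41.18
position: [0.6062, -0.0824, 0.1938]
eef_rot: [-0.0, -0.001, 1.0, 0.0]
contact_force: [1.1, -0.3, -1.5]
opening: 0.0393
finger_force: 40.4
```

Request:
{"op": "play_rows", "data": {"plan": [[[0,-0.3,1.3,0,0,0,0],[0,-0.45,1.9,0,0,0,0],[0,-0.47,2.04,0,0,0,0],[0,-0.47,2.04,0.5,0,0,0],[0,-0.47,2.04,1.2,0,0,0],[0,-0.47,2.04,1.9,0,0,0],[0,-0.47,2.04,2.3,0,0,0],[0,-0.47,2.04,2.42,0,0,0]]]}}

```text
t: 42.18
position: [0.6173, -0.0338, 0.1322]
eef_rot: [-0.001, -0.0, 1.0, -0.0]
contact_force: [0.8, -0.3, -0.2]
opening: 0.0389
finger_force: 40.4
```

Request:
{"op": "play_rows", "data": {"plan": [[[0,0,0,0.03,0,0,0],[0,0,0,0.06,0,0,0],[0,0,0,0.08,0,0,0],[0,0,0,0.08,0,0,0]]]}}

```text
t: 42.68
position: [0.6183, -0.033, 0.1321]
eef_rot: [0.001, -0.001, 1.0, -0.0]
contact_force: [-0.7, -0.9, 3.4]
opening: 0.0386
finger_force: 40.8
```

Request:
{"op": "play_rows", "data": {"plan": [[[1,0,0,0,0,0,0],[1,0,0,0,0,0,0],[1,0,0,0,0,0,0],[1,0,0,0,0,0,0],[1,0,0,-0.5,0,0,0],[1,0,0,-1.5,0,0,0],[1,0,0,-2.8,0,0,0],[1,0,0,-3.6,0,0,0]]]}}

```text
t: 43.68
position: [0.6184, -0.0331, 0.2242]
eef_rot: [0.002, -0.001, 1.0, -0.0]
contact_force: [-0.6, 0.1, -0.2]
opening: 0.0851
finger_force: 0.0
```

Request:
{"op": "play_rows", "data": {"plan": [[[1,0.5,-0.6,0,0,0,0],[1,1.7,-2,0,0,0,0],[1,3.2,-3.7,0,0,0,0],[1,4.9,-5.6,0,0,0,0],[1,6.6,-7.5,0,0,0,0],[1,8,-9.1,0,0,0,0],[1,8.8,-10,0,0,0,0],[1,9.05,-10.32,0,0,0,0]]]}}

```text
t: 44.68
position: [0.3896, -0.2923, 0.2209]
eef_rot: [-0.0, 0.001, 1.0, 0.0]
contact_force: [0.3, -0.6, -0.0]
opening: 0.0852
finger_force: 0.0
```

Request:
{"op": "play_rows", "data": {"plan": [[[1,0,0,0,0,0,0],[1,0,0,0.6,0,0,0],[1,0,0,1.7,0,0,0],[1,0,0,2.7,0,0,0],[1,0,0,3.3,0,0,0],[1,0,0,3.6,0,0,0],[1,0,0,3.68,0,0,0],[1,0,0,3.68,0,0,0]]]}}

```text
t: 45.68
position: [0.3923, -0.2912, 0.1296]
eef_rot: [0.0, -0.001, 1.0, -0.0]
contact_force: [-0.3, 1.0, 0.6]
opening: 0.0852
finger_force: 0.0
```

Request:
{"op": "play_rows", "data": {"plan": [[[0,0,0,0,0,0,0],[0,0,0,0,0,0,0],[0,0,0,0,0,0,0],[0,0,0,0,0,0,0],[0,0,0,0,0,0,0]]]}}

```text
t: 46.3
position: [0.3921, -0.2912, 0.1296]
eef_rot: [0.0, -0.001, 1.0, -0.0]
contact_force: [-0.4, 3.9, 5.0]
opening: 0.039
finger_force: 40.0
```

Request:
{"op": "play_rows", "data": {"plan": [[[0,0,0,-0.4,0,0,0],[0,0,0,-1.3,0,0,0],[0,-0.2,0.4,-2.2,0,0,0],[0,-0.8,1.4,-2.6,0,0,0],[0,-1.7,3.1,-2.6,0,0,0],[0,-2.7,4.9,-2.6,0,0,0],[0,-3.6,6.6,-2.6,0,0,0],[0,-4.4,8.1,-2.6,0,0,0]]]}}

```text
t: 47.3
position: [0.5022, -0.0872, 0.1944]
eef_rot: [0.0, -0.001, 1.0, -0.0]
contact_force: [0.3, -1.1, -1.4]
opening: 0.0392
finger_force: 40.4
```

Request:
{"op": "play_rows", "data": {"plan": [[[0,-0.5,1,0,0,0,0],[0,-0.8,1.5,0,0,0,0],[0,-0.86,1.6,0,0,0,0],[0,-0.86,1.6,0.5,0,0,0],[0,-0.86,1.6,1.2,0,0,0],[0,-0.86,1.6,1.9,0,0,0],[0,-0.86,1.6,2.3,0,0,0],[0,-0.86,1.6,2.42,0,0,0]]]}}

```text
t: 48.3
position: [0.5225, -0.0492, 0.1329]
eef_rot: [-0.001, -0.0, 1.0, -0.0]
contact_force: [0.9, -0.5, -0.5]
opening: 0.0392
finger_force: 40.4
```

Request:
{"op": "play_rows", "data": {"plan": [[[0,0,0,0.03,0,0,0],[0,0,0,0.06,0,0,0],[0,0,0,0.08,0,0,0],[0,0,0,0.08,0,0,0]]]}}

```text
t: 48.8
position: [0.5237, -0.0486, 0.1326]
eef_rot: [0.001, -0.001, 1.0, -0.0]
contact_force: [-0.4, 0.2, 5.7]
opening: 0.0392
finger_force: 40.8
```

Contact made. I'll release, rise and clear away, then check.

Request:
{"op": "play_rows", "data": {"plan": [[[1,0,0,0,0,0,0],[1,0,0,0,0,0,0],[1,0,0,0,0,0,0],[1,0,0,0,0,0,0],[1,0,0,-0.5,0,0,0],[1,0,0,-1.5,0,0,0],[1,0,0,-2.8,0,0,0],[1,0,0,-4,0,0,0]]]}}

```text
t: 49.8
position: [0.5232, -0.0487, 0.2338]
eef_rot: [0.001, -0.001, 1.0, -0.0]
contact_force: [-0.5, 0.5, -0.4]
opening: 0.085
finger_force: 0.0
```

Request:
{"op": "play_rows", "data": {"plan": [[[1,0.3,-1,-0.5,0,0,0],[1,0.8,-3,-0.8,0,0,0],[1,1.3,-5,-0.8,0,0,0],[1,1.8,-7,-0.8,0,0,0],[1,2.2,-8.6,-0.8,0,0,0],[1,2.4,-9.6,-0.8,0,0,0],[1,2.4,-10,-0.8,0,0,0],[1,2.4,-10,-0.8,0,0,0]]]}}

```text
t: 50.8
position: [0.4635, -0.2988, 0.252]
eef_rot: [0.0, -0.0, 1.0, -0.0]
contact_force: [0.0, -0.2, 1.0]
opening: 0.0856
finger_force: 0.0
```

Run:
```python
from h import *
s=read_state(); print(s['t'],s['position'])
t=read_camera("top"); d=read_camera("scene"); W=cloud(t); x,y,z=W[...,0],W[...,1],W[...,2]
for n,p in dict(g=(.5237,-.0488),r=(.5565,.041),b=(.6183,-.033)).items():
    m=(z>.112)&(z<.127)&(np.hypot(x-p[0],y-p[1])<.03); print(n,m.sum(),W[m].mean(0))
m=(z>.02)&(np.hypot(x-.8,y+.025)<.06); print("beaker",cv2.minEnclosingCircle(W[m][:,:2].astype(np.float32)))
cv2.imwrite("pics/z.png",np.vstack([cv2.resize(d["img"][100:250,180:420],(480,300)),cv2.resize(t["img"][130:310,120:408],(480,300))])[:,:,::-1])
```

```text
50.8 [ 0.46347835 -0.29881893  0.25197377]
g 186 [ 0.5238901  -0.04896171  0.12248298]
r 183 [0.55664694 0.04046939 0.12231008]
b 183 [ 0.61955789 -0.03385382  0.12221257]
beaker ((0.7981699705123901, -0.02637607604265213), 0.03411869332194328)
```

View pics/z.png

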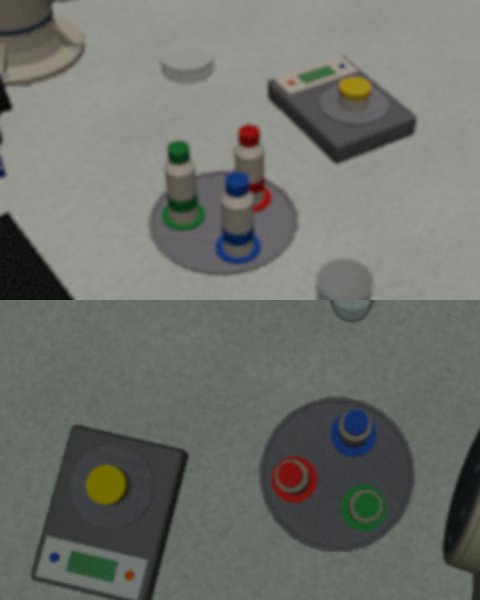

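The final picture shows the three bottles upright on their own coasters, each cap within about 1 mm of its coaster's centre. The pot is on the pan, about 2 mm from the middle, and the beaker hasn't moved.

```bash
python3 -c "
from cell import *
print(finish_job())"
```

```text
the job is handed in; nothing more can be done
None
```

The job is handed in at about 51 s: all three bottles went to the mat, then the pot to the balance pan (about 2 mm from the middle), then each bottle back upright within about 1 mm of the centre of its own coaster, with the beaker undisturbed.

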